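# Find the latched key on the conveyor's selector station and release it

### The arm

A 6-joint arm with a two-finger parallel gripper is mounted at the origin on a cart in front of the work surface, level with it; the furniture and walls round the work are solid. World frame = base frame: x ahead of the robot, y to its left, z up, the work surface at z = 0. Lengths are in mm, angles in rad, forces in N, time in s.
With the tool pointing down it reaches from about 150 to 775 mm from the base axis. Payload 6.1 kg.
Tool frame: the origin (TCP) lies at the very end of the fingers, on their centre line; the grasp point (between the pads) lies behind it (grasp_offset is the z of the grasp point in the tool frame, in mm); z points along the fingers, y is the line along which they close (so a half turn about z gives the same grasp; the last joint's range is limited). The gripper opens to 85 mm and grips with 20 to 120 N. Pads are 22 mm wide; open, the fingers measure 114 mm over their backs; the gripper's body (76 mm by 85 mm) begins 54 mm behind the grasp point. The pads swing forward as they close: fully open they stand 13 mm farther back than shut.
Start: joints at [-1.259, 0.126, -0.04, 1.405, 0, 1.571], TCP at [161.049, -499.671, 199.195] pointing down, gripper open.
Joint ranges: [-2.72, 2.72], [-0.95, 1.95], [-1.27, 1.35], [-1.78, 2.02], [-1.46, 1.47], [-3.14, 3.14]. Speed limits (rad/s): [2.39, 2.39, 3.01, 3.14, 3.14, 3.14].

### API

Orientations are given as a unit quaternion [x, y, z, w].
In Python, from rig import read_state, capture, camera_info, sign_off, regions_of, place_of, grasp_offset gives the robot as it stands.
- The arm moves only by the tool jog_arm, never from a script. Its arguments are lists of equal length, an entry for each row: "dp": the shift along the tool's x, y, z in m, a list of three; "spin": the turn about the tool's z in degrees; "jaw": the closure in counts, from 0 (fully open) to 255 (shut). A call has 1 to 12 rows; each row is the pose to reach, as a shift and turn from the pose commanded when the call began, along the tool's axes at that moment; what a row does not reach only later rows make up. A row lasts 1/12 s, in which the tool goes at most 41.7 mm and 7.16 degrees, less where a joint would pass 70% of its speed; a pose out of reach is approached as far as the arm can. A call with a gripper value outside its range is refused whole. The fingers move at their own pace and stop on an object; "newtons" is the grip in N (left out, the last holds). Time passes only in rows, so rows that repeat a pose let the fingers close. It gives the time, the measured TCP pose, the force, the opening and the grip force at its end, in the units of the state.
- read_state(): the state, without advancing time (a new reading comes with each control period).
- capture(name): name is "scene" or "side" or "wrist"; returns (picture, depth): 400x640x3 uint8, red, green, blue; 400x640 float32, mm along the optical axis (not along the pixel's ray), 0 where there is no reading.
- camera_info(name): a dict with "vfov" (degrees; the focal length in pixels is half the picture's height over the tangent of half this angle, whatever the lens; pixels are square), "cx", "cy" (the principal point, pixels), "dist" ([k1, k2, p1, p2, k3] as OpenCV has them; the pictures are not rectified), "rvec" (rotation vector, rad) and "tvec" (3), from world to camera coordinates, as OpenCV has them. Camera axes: x right, y down, z forward; pixel columns grow to the right and rows downward; lengths in mm; the calibration is good to about 2 mm. A picture is of the moment at which its call begins: read the wrist's pose just before it. camera_info takes no time and is no camera call; for the wrist camera it gives the pose at the moment of the call.
- sign_off(): hands the job in; it is judged then, once.
Trained networks look in the newest picture that a camera, given by its name, has taken for a name from the list of things; names that differ only in an ending like _2 or _b are one class to them, and where a whole thing is asked for, a point or a joint stands for the part that bears it (a point fixed in the world has none). Each returns a list of dicts, best first, with "score" (0 to 1); they miss things now and then, are a little off and sometimes report something else, mostly with a low value. They report only what shows in the picture. A call takes as long as a camera call.
- regions_of(camera, thing): "mask" (400x640 bool, what is visible of it) and "rect" ([left, top, right, bottom] in pixels, round what is visible of it).
- place_of(camera, thing): "xy" ([column, row] in pixels: a listed point, or the origin of a listed thing).
The state is a dict: "t": time; "joints": joint angles; "joint_vel": joint speeds; "effort": joint torques, N m; "tool_pos": TCP position; "tcp_rot": TCP orientation; "ft_force": force on the tool from outside, world axes, zero at the start; "ft_torque": the same for the moment, N m; "grip_width": finger opening in mm; "grasp_force": force on a finger pad.
Only numpy, scipy, OpenCV 4.12 (cv2) and the standard library are available. Lean on these libraries where they do the work, as an engineer would, in place of code of your own. Each camera call takes 0.05 s, during which the arm holds its last target. There are 200 camera calls.

### The job

The conveyor can only be started when all four keys of the grey selector station on the bench stand out, and one has been left latched in. Working along the row from the robot's left to its right, tap each key lightly with the fingertips to feel which one is latched, without pushing a free key in; then press the latched key fully in and let go, so that it springs out level with the others. Leave the loose parts and tools on the bench where they are.

Things in the scene. Friction and masses are not known exactly. Their poses are not given: they have to be found in the camera images.
- station: The selector station: a grey die-cast box, 256 mm along its y by 98 mm along its x, with an aluminium cover plate 46 mm above the bench, screwed down by four ears (over the ears 302 mm long). It cannot move. Origin on the bench under its middle; z up; its x points away from the robot and its y to the robot's left (turned by up to 14 degrees). The four keys stand in a row along its y, centred on x = 0, at y = +82.5, +27.5, -27.5 and -82.5 mm (left to right).
- cap_a: Cap of one of four identical grey push keys, 34 by 34 mm, three ribs 0.5 mm high across its flat top; origin at the middle of the top face, z up. Its place in the row changes. The top of a key that stands out is 63 mm above the bench, the latched key's about 58.7 mm. Round each cap a bezel frame 42 by 42 mm stands 3 mm above the cover plate.
- key_a (a joint): How far cap_a is in, in m: 0 standing out, about 0.0043 latched, 0.010 at its stop. A free key moves from 1.5 N, plus 0.5 N per mm (about 7 N at the stop); a 2 to 3 N tap gives 1 to 3 mm. Pressed beyond 8 mm and let go, it latches. The latched key is stiff under such a tap (under 1 mm), moves on from about 4 N and, pressed to the stop and let go, springs out. Press slower than 0.1 m/s.
- cap_b: Cap of one of four identical grey push keys, 34 by 34 mm, three ribs 0.5 mm high across its flat top; origin at the middle of the top face, z up. Its place in the row changes. The top of a key that stands out is 63 mm above the bench, the latched key's about 58.7 mm. Round each cap a bezel frame 42 by 42 mm stands 3 mm above the cover plate.
- key_b (a joint): How far cap_b is in, in m: 0 standing out, about 0.0043 latched, 0.010 at its stop. A free key moves from 1.5 N, plus 0.5 N per mm (about 7 N at the stop); a 2 to 3 N tap gives 1 to 3 mm. Pressed beyond 8 mm and let go, it latches. The latched key is stiff under such a tap (under 1 mm), moves on from about 4 N and, pressed to the stop and let go, springs out. Press slower than 0.1 m/s.
- cap_c: Cap of one of four identical grey push keys, 34 by 34 mm, three ribs 0.5 mm high across its flat top; origin at the middle of the top face, z up. Its place in the row changes. The top of a key that stands out is 63 mm above the bench, the latched key's about 58.7 mm. Round each cap a bezel frame 42 by 42 mm stands 3 mm above the cover plate.
- key_c (a joint): How far cap_c is in, in m: 0 standing out, about 0.0043 latched, 0.010 at its stop. A free key moves from 1.5 N, plus 0.5 N per mm (about 7 N at the stop); a 2 to 3 N tap gives 1 to 3 mm. Pressed beyond 8 mm and let go, it latches. The latched key is stiff under such a tap (under 1 mm), moves on from about 4 N and, pressed to the stop and let go, springs out. Press slower than 0.1 m/s.
- cap_d: Cap of one of four identical grey push keys, 34 by 34 mm, three ribs 0.5 mm high across its flat top; origin at the middle of the top face, z up. Its place in the row changes. The top of a key that stands out is 63 mm above the bench, the latched key's about 58.7 mm. Round each cap a bezel frame 42 by 42 mm stands 3 mm above the cover plate.
- key_d (a joint): How far cap_d is in, in m: 0 standing out, about 0.0043 latched, 0.010 at its stop. A free key moves from 1.5 N, plus 0.5 N per mm (about 7 N at the stop); a 2 to 3 N tap gives 1 to 3 mm. Pressed beyond 8 mm and let go, it latches. The latched key is stiff under such a tap (under 1 mm), moves on from about 4 N and, pressed to the stop and let go, springs out. Press slower than 0.1 m/s.
- body0: Bystander, loose on the bench: violet three-ring spinner body, 45 by 49 by 6 mm; origin at the middle of its underside. Leave it alone.
- body1: Bystander, loose on the bench: green three-ring spinner body, 45 by 49 by 6 mm; origin at the middle of its underside. Leave it alone.
- cap2: Bystander, loose on the bench: small round spinner cap, 22 mm across, 8 mm high; origin at the middle of its underside. Leave it alone.
- hex_key: Bystander, loose on the bench: black L-shaped hexagon key, 83 by 31 by 5 mm; origin at the middle of its underside. Leave it alone.
- tweezers: Bystander, loose on the bench: flat steel tweezers, 125 by 12 by 9 mm; origin at the middle of its underside. Leave it alone.
- screwdriver: Bystander, loose on the bench: screwdriver with a thick handle, 200 mm long, 28 mm high; origin at the middle of its underside. Leave it alone.
- brush: Bystander, loose on the bench: flat wooden dusting brush, 168 by 32 by 12 mm; origin at the middle of its underside. Leave it alone.
- measuring_cup: Bystander, loose on the bench: steel measuring cup, 54 mm across, 70 mm high, standing upright; origin at the middle of its underside. Leave it alone.

How it is judged (in metres and radians):
On the way, in this order (a step that is already met when the one before it is completed fails the run):
1. the leftmost key is tapped, while the latched key is still in (((contact force between the fingers and cap_a above 0.3 N and y of cap_a in the frame of station between 0.0625 and 0.1025 m) or (contact force between the fingers and cap_b above 0.3 N and y of cap_b in the frame of station between 0.0625 and 0.1025 m) or (contact force between the fingers and cap_c above 0.3 N and y of cap_c in the frame of station between 0.0625 and 0.1025 m) or (contact force between the fingers and cap_d above 0.3 N and y of cap_d in the frame of station between 0.0625 and 0.1025 m)) and ((value of joint key_a above 0.0028 m and distance of cap_a from where it was at the start of the episode below 0.0022 m) or (value of joint key_b above 0.0028 m and distance of cap_b from where it was at the start of the episode below 0.0022 m) or (value of joint key_c above 0.0028 m and distance of cap_c from where it was at the start of the episode below 0.0022 m) or (value of joint key_d above 0.0028 m and distance of cap_d from where it was at the start of the episode below 0.0022 m))), for 0.02 s.
2. the second key from the left is tapped, while the latched key is still in (((contact force between the fingers and cap_a above 0.3 N and y of cap_a in the frame of station between 0.0075 and 0.0475 m) or (contact force between the fingers and cap_b above 0.3 N and y of cap_b in the frame of station between 0.0075 and 0.0475 m) or (contact force between the fingers and cap_c above 0.3 N and y of cap_c in the frame of station between 0.0075 and 0.0475 m) or (contact force between the fingers and cap_d above 0.3 N and y of cap_d in the frame of station between 0.0075 and 0.0475 m)) and ((value of joint key_a above 0.0028 m and distance of cap_a from where it was at the start of the episode below 0.0022 m) or (value of joint key_b above 0.0028 m and distance of cap_b from where it was at the start of the episode below 0.0022 m) or (value of joint key_c above 0.0028 m and distance of cap_c from where it was at the start of the episode below 0.0022 m) or (value of joint key_d above 0.0028 m and distance of cap_d from where it was at the start of the episode below 0.0022 m))), for 0.02 s.
3. the third key from the left is tapped, while the latched key is still in (((contact force between the fingers and cap_a above 0.3 N and y of cap_a in the frame of station between -0.0475 and -0.0075 m) or (contact force between the fingers and cap_b above 0.3 N and y of cap_b in the frame of station between -0.0475 and -0.0075 m) or (contact force between the fingers and cap_c above 0.3 N and y of cap_c in the frame of station between -0.0475 and -0.0075 m) or (contact force between the fingers and cap_d above 0.3 N and y of cap_d in the frame of station between -0.0475 and -0.0075 m)) and ((value of joint key_a above 0.0028 m and distance of cap_a from where it was at the start of the episode below 0.0022 m) or (value of joint key_b above 0.0028 m and distance of cap_b from where it was at the start of the episode below 0.0022 m) or (value of joint key_c above 0.0028 m and distance of cap_c from where it was at the start of the episode below 0.0022 m) or (value of joint key_d above 0.0028 m and distance of cap_d from where it was at the start of the episode below 0.0022 m))), for 0.02 s.
4. the rightmost key is tapped, while the latched key is still in (((contact force between the fingers and cap_a above 0.3 N and y of cap_a in the frame of station between -0.1025 and -0.0625 m) or (contact force between the fingers and cap_b above 0.3 N and y of cap_b in the frame of station between -0.1025 and -0.0625 m) or (contact force between the fingers and cap_c above 0.3 N and y of cap_c in the frame of station between -0.1025 and -0.0625 m) or (contact force between the fingers and cap_d above 0.3 N and y of cap_d in the frame of station between -0.1025 and -0.0625 m)) and ((value of joint key_a above 0.0028 m and distance of cap_a from where it was at the start of the episode below 0.0022 m) or (value of joint key_b above 0.0028 m and distance of cap_b from where it was at the start of the episode below 0.0022 m) or (value of joint key_c above 0.0028 m and distance of cap_c from where it was at the start of the episode below 0.0022 m) or (value of joint key_d above 0.0028 m and distance of cap_d from where it was at the start of the episode below 0.0022 m))), for 0.02 s.
5. the latched key is pressed in beyond its latched depth (((value of joint key_a above 0.007 m and distance of cap_a from where it was at the start of the episode below 0.0065 m) or (value of joint key_b above 0.007 m and distance of cap_b from where it was at the start of the episode below 0.0065 m) or (value of joint key_c above 0.007 m and distance of cap_c from where it was at the start of the episode below 0.0065 m) or (value of joint key_d above 0.007 m and distance of cap_d from where it was at the start of the episode below 0.0065 m))), for 0.02 s.
At the end, for the whole second after the job is handed in: All four keys stand out (each pressed in less than 1.5 mm), no finger touches a key, and every loose thing lies within 20 mm of where it was (value of joint each of key_a, key_b, key_c, key_d below 0.0015 m and contact force between the fingers and cap_a below 0.1 N and contact force between the fingers and cap_b below 0.1 N and contact force between the fingers and cap_c below 0.1 N and contact force between the fingers and cap_d below 0.1 N and distance of each of body0, body1, cap2, hex_key, tweezers, screwdriver, brush, measuring_cup from where it was at the start of the episode below 0.02 m).
It fails at once if a key that stood out is pushed in more than 7.5 mm, nearly to where it latches (distance of any of cap_a, cap_b, cap_c, cap_d from where it was at the start of the episode above 0.0075 m).
It fails at once if a loose thing on the bench is shifted or lifted more than 20 mm (distance of any of body0, body1, cap2, hex_key, tweezers, screwdriver, brush, measuring_cup from where it was at the start of the episode above 0.02 m).
It also fails if it takes over 43 s, if anything falls off the work surface, if the arm or the gripper's body presses on something with over 40 N, if the wrist force passes 120 N, or if a joint passes its speed limit or range.

## Working session

There is one attempt and no reset: what is moved stays moved. The work goes in short steps, Python scripts to look and compute and a tool call to move; the robot and the scene stay as the last step left them, time stands still between calls to the robot, and variables do not carry over. Pictures are saved under pics/ and viewed, at most 10 in all, crops included, and the job is handed in when it is done.

Besides the shell and the picture viewer there is one more tool, called after "Call:" by a JSON object that holds its "name" and its "arguments", one argument or row to a line. jog_arm: Moves the arm, as the interface text tells. Its arguments: {"type":"object","properties":{"dp":{"type":"array","items":{"type":"array","items":{"type":"number"}}},"spin":{"type":"array","items":{"type":"number"}},"jaw":{"type":"array","items":{"type":"number"}},"newtons":{"type":"number"}},"required":["dp","spin","jaw"]}

```bash
mkdir -p pics; cat > h.py <<'E'
import numpy as np, cv2
from rig import *
def K(ci):
    f=200/np.tan(np.radians(ci["vfov"])/2)
    return np.array([[f,0,ci["cx"]],[0,f,ci["cy"]],[0,0,1]])
def ray(ci,uv):
    n=cv2.undistortPoints(np.array(uv,float).reshape(-1,1,2),K(ci),np.array(ci["dist"],float)).reshape(-1,2)
    R=cv2.Rodrigues(np.array(ci["rvec"],float))[0]; c=-R.T@np.array(ci["tvec"],float).ravel()
    return c,np.c_[n,np.ones(len(n))]@R
def at_z(ci,uv,z):
    c,d=ray(ci,uv); return c+d*((z-c[2])/d[:,2])[:,None]
def at_d(ci,uv,dep):
    c,d=ray(ci,uv); return c+d*np.array(dep)[:,None]
def proj(ci,P):
    return cv2.projectPoints(np.array(P,float).reshape(-1,1,3),np.array(ci["rvec"],float),np.array(ci["tvec"],float),K(ci),np.array(ci["dist"],float))[0].reshape(-1,2)
def save(n,p): cv2.imwrite("pics/"+n,p[:,:,::-1])
E
python3 - <<'E'
from h import *
s=read_state();print(s["tool_pos"],s["tcp_rot"],s["grip_width"],grasp_offset() if callable(grasp_offset) else grasp_offset)
for n in ("scene","side"):
    p,d=capture(n);save(n+"0.png",p);ci=camera_info(n)
    np.savez(n+"0.npz",p=p,d=d)
    for r in place_of(n,"cap_a"):print(n,r["score"],r["xy"],at_z(ci,[r["xy"]],63).round(1))
    for r in place_of(n,"station"):print(n,"st",r["score"],r["xy"],at_z(ci,[r["xy"]],0).round(1))
    for r in regions_of(n,"station")[:1]:
        m=r["mask"];vu=np.argwhere(m&(d>0));P=at_d(ci,vu[:,::-1],d[vu[:,0],vu[:,1]])
        P=P[(P[:,2]>40)&(P[:,2]<70)]
        print(r["score"],len(P),cv2.minAreaRect(P[:,:2].astype(np.float32)), np.percentile(P[:,2],[5,25,50,75,95]))
E
```

```text
[ 160.94154057 -499.26235437  198.45021129] [ 9.87868745e-01  1.55289269e-01 -1.18769952e-04 -7.55699646e-04] 85.46957213118067 -18.700000000000003
scene 0.73 [281.9, 171.9] [[513.2 129.5  63. ]]
scene 0.71 [295.7, 175.5] [[518.7  93.4  63. ]]
scene 0.69 [339.1, 194.4] [[514.8 -26.2  63. ]]
scene 0.62 [286.3, 216.2] [[404.3  48.9  63. ]]
scene 0.53 [320.7, 187.2] [[514.2  22.   63. ]]
scene st 0.9 [311.2, 197.9] [[519.   52.8   0. ]]
scene st 0.16 [249.7, 178.4] [[500.6 229.4   0. ]]
0.74 2062 ((509.355224609375, 53.296905517578125), (252.41604614257812, 94.70635986328125), 87.57649230957031) [41.69810333 46.00615052 47.206623   48.24290542 49.63882106]
side 0.68 [322.1, 223.7] [[503.  -31.8  63. ]]
side 0.64 [313.3, 211.0] [[517.8  64.9  63. ]]
side 0.62 [304.7, 206.0] [[511.4 113.9  63. ]]
side 0.39 [280.9, 239.6] [[385.4 -89.4  63. ]]
side st 0.89 [315.6, 235.6] [[517.9  48.8   0. ]]
side st 0.25 [375.4, 303.0] [[ 501.7 -288.9    0. ]]
0.79 720 ((508.978271484375, 51.985137939453125), (252.73609924316406, 92.59075164794922), 87.69501495361328) [41.0755231  44.34610881 46.57744571 47.15145297 48.22948768]
```

```bash
python3 - <<'E'
from h import *
ps=[]
for n in ("scene","side"):
    p=np.load(n+"0.npz")["p"]; ps.append(cv2.resize(p[120:320,180:480],(800,533),interpolation=cv2.INTER_CUBIC)); 
save("sc_crop.png",ps[0]);save("si_crop.png",ps[1])
E
```

```text
(no output)
```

View pics/scene0.png

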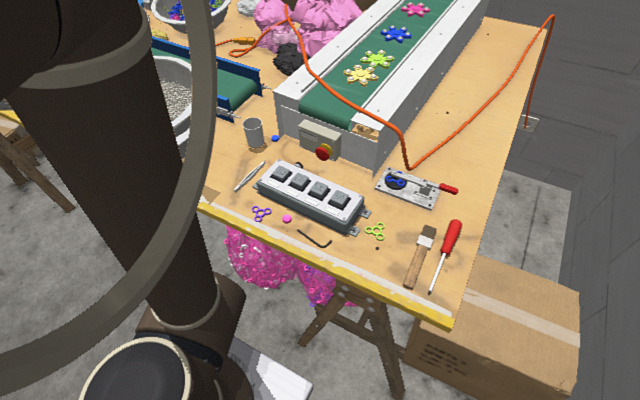

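View pics/sc_crop.png

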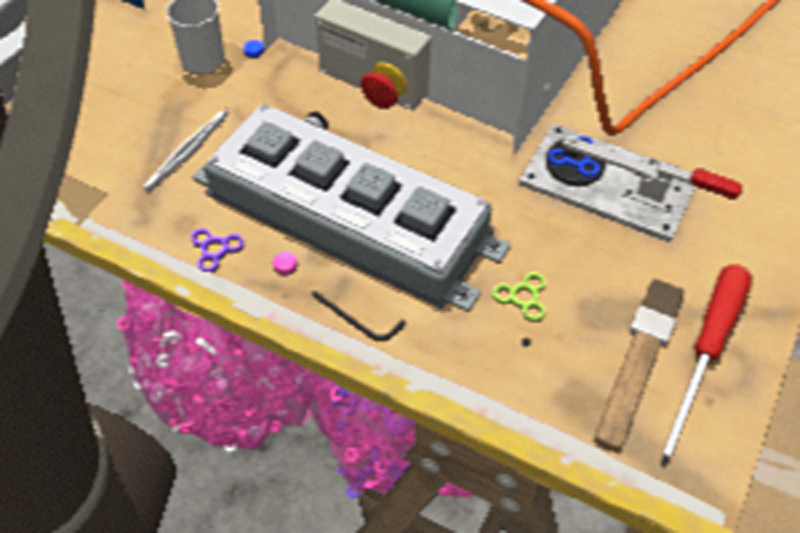

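The station's four keys run from about scene pixel (281,173) to (339,198). The loose parts sit around it, with the conveyor behind. I'll move above it with the jaws shut.

Call:
{"name": "jog_arm", "arguments": {
  "dp": [
    [0.03,-0.025,0],
    [0.06,-0.05,0],
    [0.09,-0.075,0],
    [0.12,-0.1,0],
    [0.15,-0.125,0],
    [0.18,-0.15,0],
    [0.21,-0.175,0],
    [0.24,-0.2,0],
    [0.27,-0.226,0],
    [0.3,-0.251,0],
    [0.33,-0.276,0],
    [0.36,-0.301,0]
  ],
  "spin": [-4,-8,-12,-16,-20,-24,-28,-32,-36,-40,-45,-50],
  "jaw": [255,255,255,255,255,255,255,255,255,255,255,255]
}}

```text
t: 1.4
tool_pos: [412.0, -100.8, 199.5]
tcp_rot: [0.828, 0.56, 0.0, 0.0]
ft_force: [1.5, -0.8, 1.0]
grip_width: 0.1
grasp_force: 0.0
```

```bash
cat > to.py <<'E'
import sys
from h import *
from scipy.spatial.transform import Rotation as R
def to(x,y,z,yaw):
    s=read_state();r=R.from_quat(s["tcp_rot"]).as_matrix();p=np.array(s["tool_pos"])
    cur=np.degrees(np.arctan2(r[1,0],r[0,0]))
    print("pos",p.round(1),"yaw",cur.round(2),"ft",np.round(s["ft_force"],2),"t",s["t"],"tool z",r[:,2].round(3),"w",s["grip_width"])
    print("dp",(r.T@(np.array([x,y,z])-p)).round(1),"spin",-(yaw-cur), "q", np.round(s["joints"],2))
if __name__=="__main__": to(*map(float,sys.argv[1:]))
E
python3 to.py 509 53 200 87.6
```

```text
pos [ 412.  -100.8  199.5] yaw 68.12 ft [ 1.51 -0.8   1.02] t 1.4 tool z [ 0.001 -0.    -1.   ] w 0.14188949528864458
dp [178.9  32.7  -0.4] spin -19.481891752027153 q [-0.24 -0.07 -0.24  1.4  -0.    1.71]
```

Call:
{"name": "jog_arm", "arguments": {
  "dp": [
    [0.03,0.005,0],
    [0.06,0.011,0],
    [0.09,0.017,0],
    [0.12,0.022,0],
    [0.15,0.027,0],
    [0.17,0.031,0],
    [0.179,0.033,0],
    [0.179,0.033,0],
    [0.179,0.033,0],
    [0.179,0.033,0]
  ],
  "spin": [-4,-8,-12,-16,-18,-19.5,-19.5,-19.5,-19.5,-19.5],
  "jaw": [255,255,255,255,255,255,255,255,255,255]
}}

```text
t: 2.23
tool_pos: [508.8, 49.7, 199.3]
tcp_rot: [0.724, 0.69, -0.0, 0.0]
ft_force: [-0.6, -0.1, -0.1]
grip_width: -0.0
grasp_force: 0.0
```

```bash
python3 to.py 509 53 200 87.6; python3 - <<'E'
from h import *
ci=camera_info("wrist");p,d=capture("wrist");save("w1.png",p);np.savez("w1.npz",p=p,d=d)
for r in place_of("wrist","cap_a"):print(r["score"],r["xy"],at_z(ci,[r["xy"]],63).round(1))
vu=np.argwhere(d>0);P=at_d(ci,vu[:,::-1],d[vu[:,0],vu[:,1]])
S=P[(abs(P[:,2]-46)<3)&(abs(P[:,0]-509)<80)&(abs(P[:,1]-53)<160)]
print(len(S),cv2.minAreaRect(S[:,:2].astype(np.float32)))
n="scene";d=np.load("scene0.npz")["d"];ci=camera_info(n)
vu=np.argwhere(d>0);P=at_d(ci,vu[:,::-1],d[vu[:,0],vu[:,1]])
Q=P[(P[:,2]>80)&(P[:,0]>450)&(P[:,0]<700)&(abs(P[:,1]-50)<200)]
for y in range(-150,250,40):
    q=Q[abs(Q[:,1]-y)<20]
    if len(q):i=q[:,0].argsort()[len(q)//50];print(y,q[i].round(),q[:,2].max())
E
```

```text
pos [508.8  49.7 199.3] yaw 87.29 ft [-0.62 -0.08 -0.13] t 2.2333 tool z [-0. -0. -1.] w -0.04925893557327679
dp [ 3.3  0.1 -0.7] spin -0.30620756915143943 q [ 0.1   0.1  -0.07  1.4  -0.    1.72]
0.92 [327.7, 196.0] [[513.4  28.5  63. ]]
0.86 [328.1, 82.7] [[518.3 137.9  63. ]]
0.84 [325.5, 240.7] [[508.9 -22.1  63. ]]
0.68 [326.9, 147.5] [[514.7  78.5  63. ]]
0.55 [253.6, 145.2] [[443.3  84.   63. ]]
13842 ((513.440673828125, 55.75342559814453), (245.7639617919922, 89.82210540771484), 87.38081359863281)
-150 [ 660. -130.   82.] 95.35284864098605
-110 [ 651. -120.  131.] 177.8777226074426
-70 [642. -57. 107.] 182.73591187087186
-30 [644. -32. 169.] 185.32980506398746
10 [643.  20. 146.] 187.7318087112909
50 [591.  68.  95.] 189.9891601111607
90 [595.  76.  95.] 189.4812567816715
130 [618. 122. 107.] 168.94897734717176
170 [651. 151. 141.] 181.8655399250448
210 [657. 220. 171.] 174.30914459415737
```

View pics/w1.png

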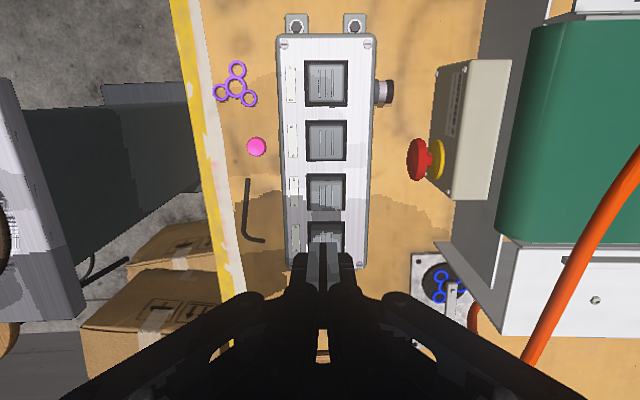

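The wrist view shows keys at column ~326, rows 83, 140, 192 and 237, aligned with the tool. The E-stop and conveyor are clear. Next I go above the leftmost key.

```bash
python3 to.py 516.7 137.4 75 87.4; python3 - <<'E'
from h import *
z=np.load("w1.npz");ci=camera_info("wrist");d=z["d"]
for n,(u,v) in enumerate([(326,83),(326,140),(326,192)]):
    vu=np.array([(b,a) for b in range(v-9,v+10) for a in range(u-9,u+10)]);P=at_d(ci,vu[:,::-1],d[vu[:,0],vu[:,1]]);print(n,np.median(P,0).round(1))
E
```

```text
pos [508.8  49.6 199.5] yaw 87.26 ft [-0.27 -0.73  0.53] t 2.3333 tool z [ 0. -0. -1.] w 0.17103031688122755
dp [ 88.1   3.6 124.5] spin -0.13565426336350583 q [ 0.1   0.1  -0.07  1.4  -0.    1.72]
0 [516.6 137.7  58.1]
1 [514.3  85.6  62.3]
2 [512.   32.6  62.3]
```

Call:
{"name": "jog_arm", "arguments": {
  "dp": [
    [0.03,0.001,0.03],
    [0.06,0.0025,0.06],
    [0.085,0.0036,0.09],
    [0.088,0.0036,0.11],
    [0.088,0.0036,0.122],
    [0.088,0.0036,0.1245],
    [0.088,0.0036,0.1245],
    [0.088,0.0036,0.1245],
    [0.088,0.0036,0.1245]
  ],
  "spin": [0,0,0,0,0,0,0,0,0],
  "jaw": [255,255,255,255,255,255,255,255,255]
}}

```text
t: 3.08
tool_pos: [517.9, 138.0, 76.3]
tcp_rot: [0.724, 0.69, 0.001, 0.001]
ft_force: [-0.0, -0.6, -0.5]
grip_width: -0.2
grasp_force: 0.0
```

```bash
python3 to.py 516.7 137.4 61 87.4; python3 - <<'E'
from h import *
ci=camera_info("wrist");p,d=capture("wrist");save("w2.png",p[150:400,170:480])
E
```

```text
pos [517.9 138.   76.3] yaw 87.3 ft [-0.04 -0.56 -0.5 ] t 3.0833 tool z [ 0.002  0.001 -1.   ] w -0.2442240548415629
dp [-0.6 -1.2 15.3] spin -0.09942018881578463 q [ 0.26  0.17 -0.26  1.14 -0.    1.88]
```

View pics/w2.png

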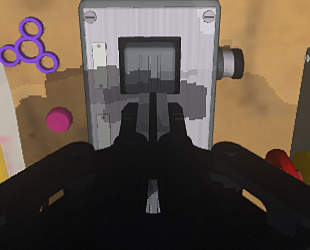

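The fingertips are centred over the leftmost cap (crop ~(150,70)). I'll lower gradually.

Call:
{"name": "jog_arm", "arguments": {
  "dp": [
    [0,0,0.004],
    [0,0,0.008],
    [0,0,0.011],
    [0,0,0.013],
    [0,0,0.014],
    [0,0,0.014],
    [0,0,0.014]
  ],
  "spin": [0,0,0,0,0,0,0],
  "jaw": [255,255,255,255,255,255,255]
}}

```text
t: 3.72
tool_pos: [516.9, 138.4, 60.6]
tcp_rot: [0.723, 0.691, -0.0, -0.0]
ft_force: [-0.3, -0.3, -0.2]
grip_width: 0.0
grasp_force: 0.0
```

Call:
{"name": "jog_arm", "arguments": {
  "dp": [
    [0,0,0.0005],
    [0,0,0.001],
    [0,0,0.0015],
    [0,0,0.0015],
    [0,0,0.0015]
  ],
  "spin": [0,0,0,0,0],
  "jaw": [255,255,255,255,255]
}}

```text
t: 4.13
tool_pos: [517.0, 138.4, 59.2]
tcp_rot: [0.723, 0.691, -0.0, -0.0]
ft_force: [-0.4, -0.1, 0.3]
grip_width: 0.1
grasp_force: 0.0
```

Call:
{"name": "jog_arm", "arguments": {
  "dp": [
    [0,0,0.0004],
    [0,0,0.0008],
    [0,0,0.0008],
    [0,0,0.0008]
  ],
  "spin": [0,0,0,0],
  "jaw": [255,255,255,255]
}}

```text
t: 4.47
tool_pos: [517.0, 138.3, 58.4]
tcp_rot: [0.723, 0.691, -0.0, -0.0]
ft_force: [-0.1, -0.3, 0.1]
grip_width: 0.1
grasp_force: 0.0
```

Call:
{"name": "jog_arm", "arguments": {
  "dp": [
    [0,0,0.0003],
    [0,0,0.0006],
    [0,0,0.0006],
    [0,0,0.0006]
  ],
  "spin": [0,0,0,0],
  "jaw": [255,255,255,255]
}}

```text
t: 4.8
tool_pos: [517.0, 138.4, 57.8]
tcp_rot: [0.723, 0.691, -0.0, -0.0]
ft_force: [-0.1, 0.5, -0.2]
grip_width: -0.2
grasp_force: 0.0
```

Call:
{"name": "jog_arm", "arguments": {
  "dp": [
    [0,0,0.0003],
    [0,0,0.0005],
    [0,0,0.0005],
    [0,0,0.0005]
  ],
  "spin": [0,0,0,0],
  "jaw": [255,255,255,255]
}}

```text
t: 5.13
tool_pos: [517.0, 138.4, 57.3]
tcp_rot: [0.723, 0.691, -0.0, -0.0]
ft_force: [-0.1, 1.0, 0.4]
grip_width: 0.1
grasp_force: 0.0
```

Call:
{"name": "jog_arm", "arguments": {
  "dp": [
    [0,0,0.0003],
    [0,0,0.0005],
    [0,0,0.0005],
    [0,0,0.0005]
  ],
  "spin": [0,0,0,0],
  "jaw": [255,255,255,255]
}}

```text
t: 5.47
tool_pos: [517.0, 138.4, 56.8]
tcp_rot: [0.723, 0.691, -0.0, -0.0]
ft_force: [0.3, 0.3, -0.3]
grip_width: 0.1
grasp_force: 0.0
```

```bash
python3 to.py 516.7 137.4 61 87.4; python3 - <<'E'
from h import *
p,d=capture("side");save("s3.png",cv2.resize(p[160:280,240:400],(800,600),interpolation=cv2.INTER_CUBIC))
for i in range(4):
  capture("side");print(np.round(read_state()["ft_force"],2))
E
```

```text
pos [517.  138.4  56.8] yaw 87.36 ft [ 0.28  0.34 -0.34] t 5.4667 tool z [-0. -0. -1.] w 0.06256497291547462
dp [-1.  -0.2 -4.2] spin -0.03688122197910104 q [ 0.26  0.18 -0.29  1.1  -0.    1.88]
[ 0.1   0.35 -0.  ]
[0.93 0.77 0.29]
[-0.5   0.71 -0.08]
[-0.51  0.12 -0.07]
```

View pics/s3.png

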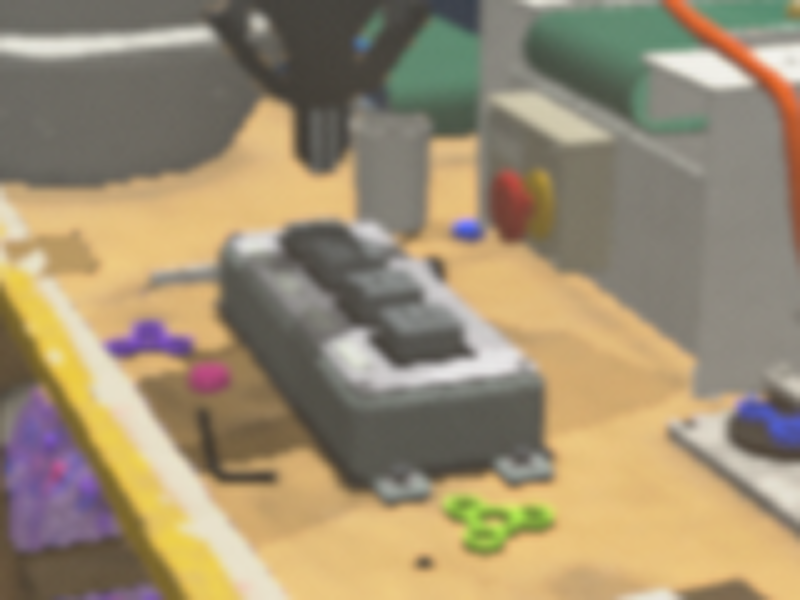

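```bash
python3 - <<'E'
from h import *
ci=camera_info("side");p,d=capture("side")
a=proj(ci,[[517,138.4,56.8],[517,138.4,63],[517,138.4,75],[517,138.4,100],[517,138,150]]);print(a.round(1),((a-[240,160])*5).round())
for v in range(170,215,3):
    u=304; print(v,d[v,u].round(),at_d(ci,[(u,v)],[d[v,u]]).round())
ci=camera_info("wrist");p,d=capture("wrist");cv2.imwrite("pics/w3.png",cv2.resize(p[150:300,220:420,::-1],(800,600)))
print(proj(ci,[[517,138.4,56.8]]))
E
```

```text
[[303.6 205.4]
 [303.6 203.3]
 [303.6 199.2]
 [303.5 190.5]
 [303.3 172.7]] [[318. 227.]
 [318. 217.]
 [318. 196.]
 [317. 152.]
 [317.  64.]]
170 1006.0 [[520. 142. 156.]]
173 1011.0 [[521. 144. 148.]]
176 1013.0 [[521. 144. 139.]]
179 1003.0 [[517. 133. 134.]]
182 1002.0 [[516. 129. 126.]]
185 1004.0 [[515. 129. 118.]]
188 1005.0 [[515. 128. 110.]]
191 1014.0 [[517. 133. 100.]]
194 1011.0 [[515. 129.  93.]]
197 1314.0 [[611. 401.   1.]]
200 1277.0 [[598. 365.   1.]]
203 1243.0 [[586. 331.   1.]]
206 1014.0 [[512. 122.  60.]]
209 978.0 [[500.  88.  64.]]
212 964.0 [[495.  72.  61.]]
[[322.15069239 233.7295822 ]]
```

View pics/w3.png

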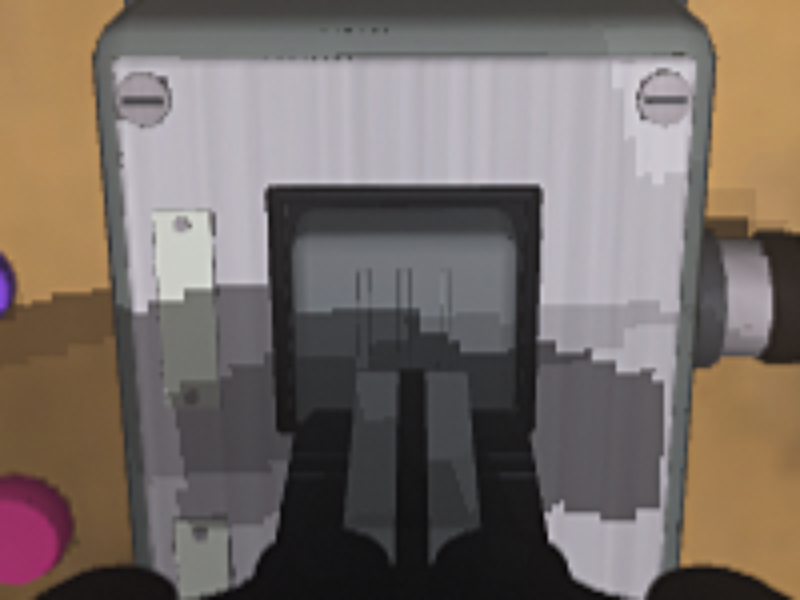

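The fingers are over the key, but their tips sit about 30 mm above it, at ~z 90 in the side view. That's higher than the TCP reading implies. I'll check with wrist depth.

```bash
python3 - <<'E'
from h import *
ci=camera_info("wrist");p,d=capture("wrist")
print(read_state()["tool_pos"],read_state()["grip_width"])
for u in (313,332):
  for v in range(234,290,5): print(u,v,d[v,u].round(),at_d(ci,[(u,v)],[d[v,u]]).round())
ci=camera_info("side");p,d=capture("side")
vu=np.argwhere((d>0));vu=vu[(vu[:,0]>165)&(vu[:,0]<215)&(vu[:,1]>285)&(vu[:,1]<325)]
P=at_d(ci,vu[:,::-1],d[vu[:,0],vu[:,1]]);P=P[(P[:,2]>67)&(P[:,2]<130)&(abs(P[:,1]-138)<30)&(abs(P[:,0]-515)<30)]
print(len(P),np.sort(P[:,2])[:15].round(),P[P[:,2]<100].min(0),P[P[:,2]<100].max(0))
E
```

```text
[517.02795901 138.36854676  56.80638504] 0.16749586227952282
313 234 190.0 [[512. 139.  57.]]
313 239 191.0 [[511. 135.  57.]]
313 244 151.0 [[513. 151.  95.]]
313 249 147.0 [[513. 150.  99.]]
313 254 142.0 [[513. 151. 104.]]
313 259 137.0 [[514. 151. 109.]]
313 264 134.0 [[514. 151. 112.]]
313 269 129.0 [[514. 151. 117.]]
313 274 126.0 [[514. 151. 121.]]
313 279 123.0 [[514. 151. 124.]]
313 284 118.0 [[514. 152. 129.]]
313 289 115.0 [[514. 152. 132.]]
332 234 190.0 [[523. 138.  57.]]
332 239 190.0 [[523. 135.  58.]]
332 244 152.0 [[522. 150.  94.]]
332 249 147.0 [[522. 150.  99.]]
332 254 142.0 [[522. 150. 104.]]
332 259 138.0 [[522. 150. 108.]]
332 264 133.0 [[522. 150. 113.]]
332 269 130.0 [[522. 150. 116.]]
332 274 125.0 [[521. 151. 121.]]
332 279 122.0 [[521. 151. 124.]]
332 284 117.0 [[521. 152. 129.]]
332 289 115.0 [[521. 151. 132.]]
139 [91. 92. 92. 93. 93. 93. 94. 95. 96. 96. 96. 96. 96. 97. 98.] [505.24580805 125.40616825  91.08776986] [528.24669034 138.11324643  99.67447658]
```

Both cameras put the real fingertips at z ≈ 93, centred at (517.5, 138). That's about 36 mm above the reported TCP, so I'll go by the cameras and the force reading. Lowering further, carefully.

Call:
{"name": "jog_arm", "arguments": {
  "dp": [
    [0,0,0.004],
    [0,0,0.008],
    [0,0,0.012],
    [0,0,0.016],
    [0,0,0.02],
    [0,0,0.024],
    [0,0,0.026],
    [0,0,0.026],
    [0,0,0.026]
  ],
  "spin": [0,0,0,0,0,0,0,0,0],
  "jaw": [255,255,255,255,255,255,255,255,255]
}}

```text
t: 6.67
tool_pos: [516.9, 138.3, 30.7]
tcp_rot: [0.723, 0.691, -0.0, -0.0]
ft_force: [-0.2, -0.6, -0.0]
grip_width: -0.1
grasp_force: 0.0
```

```bash
cat > tip.py <<'E'
from h import *
ci=camera_info("wrist");p,d=capture("wrist")
for u in (313,332):
  v=max(v for v in range(225,262) if abs(d[v,u]-d[v+1,u])>6) if any(abs(d[v,u]-d[v+1,u])>6 for v in range(225,262)) else None
  if v: print(u,v,[at_d(ci,[(u,w)],[d[w,u]]).round(1) for w in (v-1,v+2)])
  else: print(u,[d[v,u].round() for v in range(225,262,3)])
ci=camera_info("side");p,d=capture("side")
vu=np.argwhere((d>0));vu=vu[(vu[:,0]>165)&(vu[:,0]<215)&(vu[:,1]>285)&(vu[:,1]<325)]
P=at_d(ci,vu[:,::-1],d[vu[:,0],vu[:,1]]);P=P[(P[:,2]>50)&(P[:,2]<130)&(abs(P[:,1]-138)<30)&(abs(P[:,0]-515)<30)]
print(np.sort(P[:,2])[::6].round()[:20])
print(np.round([read_state()[k] for k in("tool_pos","ft_force")],2))
E
python3 tip.py
```

```text
313 241 [array([[512.7, 147.8,  57.9]]), array([[513.2, 151. ,  67.7]])]
332 241 [array([[522.4, 147.8,  58.8]]), array([[522.2, 150.2,  67. ]])]
[50. 53. 56. 57. 58. 58. 59. 59. 59. 60. 60. 60. 67. 69. 72. 74. 75. 78.
 79. 80.]
[[ 5.1718e+02  1.3841e+02  3.0990e+01]
 [-9.1000e-01  1.0000e-01  4.2000e-01]]
```

Call:
{"name": "jog_arm", "arguments": {
  "dp": [
    [0,0,0.002],
    [0,0,0.004],
    [0,0,0.005],
    [0,0,0.005],
    [0,0,0.005]
  ],
  "spin": [0,0,0,0,0],
  "jaw": [255,255,255,255,255]
}}

```text
t: 7.18
tool_pos: [517.2, 138.4, 26.1]
tcp_rot: [0.723, 0.691, 0.0, 0.0]
ft_force: [-0.8, -0.9, 3.6]
grip_width: -0.2
grasp_force: 1.7
```

```bash
python3 - <<'E'
from h import *
for i in range(5):
  capture("wrist");s=read_state();print(np.round(s["ft_force"],2),np.round(s["tool_pos"],2))
E
```

```text
[-0.64 -0.09  2.73] [517.26 138.44  26.17]
[-0.96 -0.67  2.38] [517.26 138.43  26.18]
[0.22 0.16 3.46] [517.21 138.43  26.09]
[0.33 1.16 2.82] [517.27 138.41  26.05]
[0.19 0.61 3.37] [517.21 138.43  26.01]
```

Call:
{"name": "jog_arm", "arguments": {
  "dp": [
    [0,0,-0.001],
    [0,0,-0.001],
    [0,0,-0.001]
  ],
  "spin": [0,0,0],
  "jaw": [255,255,255]
}}

```text
t: 7.68
tool_pos: [516.8, 138.3, 26.5]
tcp_rot: [0.723, 0.691, -0.0, -0.0]
ft_force: [-0.2, -0.8, 0.6]
grip_width: -0.1
grasp_force: 0.5
```

Key 1 is stiff: 3 N drops to 0.6 N within 0.4 mm, and its top is low, so it's the latched one. I still tap the others in order, starting with key 2.

Call:
{"name": "jog_arm", "arguments": {
  "dp": [
    [0,0,-0.008],
    [0,0,-0.018],
    [-0.015,0,-0.018],
    [-0.035,0,-0.018],
    [-0.05,0,-0.018],
    [-0.055,0,-0.018],
    [-0.055,0,-0.012],
    [-0.055,0,-0.008],
    [-0.055,0,-0.005],
    [-0.055,0,-0.0035],
    [-0.055,0,-0.0035],
    [-0.055,0,-0.0035]
  ],
  "spin": [0,0,0,0,0,0,0,0,0,0,0,0],
  "jaw": [255,255,255,255,255,255,255,255,255,255,255,255]
}}

```text
t: 8.68
tool_pos: [514.2, 84.0, 30.2]
tcp_rot: [0.723, 0.691, -0.0, -0.0]
ft_force: [-1.4, 0.1, 1.3]
grip_width: -0.0
grasp_force: 0.7
```

```bash
cat > f.py <<'E'
from h import *
F=[]
for i in range(4):
  capture("wrist");s=read_state();F.append(s["ft_force"])
print(np.mean(F,0).round(2),np.round(s["tool_pos"],2))
E
python3 f.py
```

```text
[-0.51  0.52  1.71] [514.54  83.76  30.45]
```

Call:
{"name": "jog_arm", "arguments": {
  "dp": [
    [0,0,0.0005],
    [0,0,0.0012],
    [0,0,0.0012],
    [0,0,0.0012]
  ],
  "spin": [0,0,0,0],
  "jaw": [255,255,255,255]
}}

```text
t: 9.22
tool_pos: [514.6, 83.6, 29.2]
tcp_rot: [0.723, 0.691, 0.0, -0.0]
ft_force: [0.3, 1.8, 2.0]
grip_width: -0.0
grasp_force: 1.0
```

```bash
python3 f.py
```

```text
[-0.1   1.32  1.47] [514.68  83.48  29.22]
```

Key 2 gives softly, so it's free. On to key 3.

Call:
{"name": "jog_arm", "arguments": {
  "dp": [
    [0,0,-0.008],
    [0,0,-0.016],
    [-0.015,0,-0.016],
    [-0.035,0,-0.016],
    [-0.05,0,-0.016],
    [-0.055,0,-0.016],
    [-0.055,0,-0.01],
    [-0.055,0,-0.005],
    [-0.055,0,-0.002],
    [-0.055,0,0],
    [-0.055,0,0],
    [-0.055,0,0]
  ],
  "spin": [0,0,0,0,0,0,0,0,0,0,0,0],
  "jaw": [255,255,255,255,255,255,255,255,255,255,255,255]
}}

```text
t: 10.42
tool_pos: [511.7, 28.9, 29.0]
tcp_rot: [0.723, 0.691, -0.0, -0.0]
ft_force: [-0.6, -0.7, 2.6]
grip_width: -0.5
grasp_force: 1.0
```

```bash
python3 f.py
```

```text
[-1.11  0.37  2.04] [511.83  28.86  29.18]
```

Key 3 also gives softly at the same height. On to key 4.

Call:
{"name": "jog_arm", "arguments": {
  "dp": [
    [0,0,-0.008],
    [0,0,-0.016],
    [-0.015,0,-0.016],
    [-0.035,0,-0.016],
    [-0.05,0,-0.016],
    [-0.055,0,-0.016],
    [-0.055,0,-0.01],
    [-0.055,0,-0.005],
    [-0.055,0,-0.002],
    [-0.055,0,0],
    [-0.055,0,0],
    [-0.055,0,0]
  ],
  "spin": [0,0,0,0,0,0,0,0,0,0,0,0],
  "jaw": [255,255,255,255,255,255,255,255,255,255,255,255]
}}

```text
t: 11.62
tool_pos: [509.2, -26.0, 29.0]
tcp_rot: [0.723, 0.691, -0.0, -0.0]
ft_force: [-1.2, -0.1, 2.1]
grip_width: -0.2
grasp_force: 1.0
```

```bash
python3 f.py
```

```text
[-0.95  0.73  2.15] [509.38 -26.05  29.22]
```

All free on 2–4. Back to key 1.

Call:
{"name": "jog_arm", "arguments": {
  "dp": [
    [0,0,-0.01],
    [0,0,-0.02],
    [0.02,0,-0.02],
    [0.055,0,-0.02],
    [0.09,0,-0.02],
    [0.125,0,-0.02],
    [0.15,0,-0.02],
    [0.163,0,-0.02],
    [0.165,0,-0.015],
    [0.165,0,-0.008],
    [0.165,0,-0.004],
    [0.165,0,-0.004]
  ],
  "spin": [0,0,0,0,0,0,0,0,0,0,0,0],
  "jaw": [255,255,255,255,255,255,255,255,255,255,255,255]
}}

```text
t: 12.82
tool_pos: [516.1, 136.9, 31.7]
tcp_rot: [0.724, 0.69, -0.001, -0.0]
ft_force: [-0.3, -0.7, 0.9]
grip_width: -0.0
grasp_force: 0.0
```

Call:
{"name": "jog_arm", "arguments": {
  "dp": [
    [0,0,0.002],
    [0,0,0.004],
    [0,0,0.006],
    [0,0,0.008],
    [0,0,0.01],
    [0,0,0.0115],
    [0,0,0.0115],
    [0,0,0.0115]
  ],
  "spin": [0,0,0,0,0,0,0,0],
  "jaw": [255,255,255,255,255,255,255,255]
}}

```text
t: 13.48
tool_pos: [517.2, 137.7, 22.0]
tcp_rot: [0.723, 0.691, -0.0, 0.001]
ft_force: [-0.2, -3.3, 5.6]
grip_width: 0.1
grasp_force: 2.8
```

```bash
python3 f.py
```

```text
[-0.99 -3.29  5.15] [517.24 137.74  22.07]
```

Call:
{"name": "jog_arm", "arguments": {
  "dp": [
    [0,0,0.001],
    [0,0,0.002],
    [0,0,0.003],
    [0,0,0.003],
    [0,0,0.003]
  ],
  "spin": [0,0,0,0,0],
  "jaw": [255,255,255,255,255]
}}

```text
t: 14.1
tool_pos: [517.4, 137.8, 20.8]
tcp_rot: [0.723, 0.691, 0.0, 0.001]
ft_force: [-6.0, -4.5, 18.6]
grip_width: 0.3
grasp_force: 9.0
```

```bash
python3 f.py
```

```text
[-6.23 -5.   18.03] [517.38 137.79  20.8 ]
```

At the stop (18 N). I'll release it and back off for a look.

Call:
{"name": "jog_arm", "arguments": {
  "dp": [
    [0,0,-0.002],
    [0,0,-0.005],
    [0,0,-0.01],
    [0,0,-0.02],
    [0,0,-0.04],
    [0,0,-0.07],
    [-0.03,0,-0.1],
    [-0.06,0,-0.13],
    [-0.09,0,-0.16],
    [-0.09,0,-0.17],
    [-0.09,0,-0.17],
    [-0.09,0,-0.17]
  ],
  "spin": [0,0,0,0,0,0,0,0,0,0,0,0],
  "jaw": [255,255,255,255,255,255,255,255,255,255,255,255]
}}

```text
t: 15.3
tool_pos: [513.3, 48.6, 189.0]
tcp_rot: [0.723, 0.69, 0.001, 0.0]
ft_force: [0.3, -0.0, -0.2]
grip_width: -0.0
grasp_force: 0.0
```

```bash
python3 - <<'E'
from h import *
ci=camera_info("wrist");p,d=capture("wrist");save("w5.png",p)
for x,y in [(516.7,137.4),(514.3,82.5),(511.8,27.5),(509.3,-27.4)]:
    u,v=proj(ci,[[x,y,63]])[0].round().astype(int)
    if 8<v<392:
        vu=np.array([(b,a) for b in range(v-7,v+8) for a in range(u-7,u+8)]);print((u,v),np.median(at_d(ci,vu[:,::-1],d[vu[:,0],vu[:,1]]),0).round(1))
E
```

```text
(np.int64(321), np.int64(82)) [516.5 137.6  62.3]
(np.int64(321), np.int64(144)) [513.9  82.6  62.2]
(np.int64(322), np.int64(200)) [512.3  26.7  62. ]
(np.int64(322), np.int64(249)) [513.8  60.7 231.4]
```

View pics/w5.png

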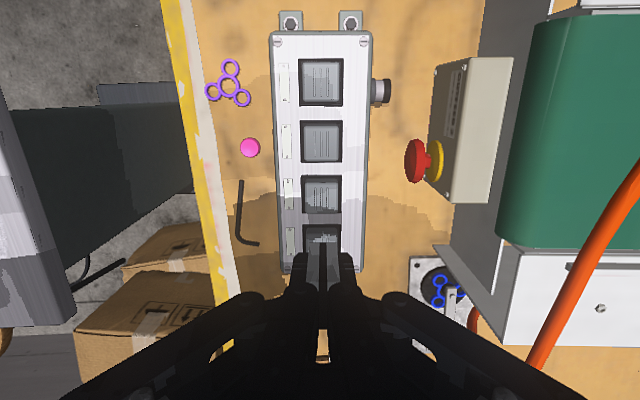

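Key 1 (321,82) now reads 62.3 mm, level with key 2 at (321,144) and key 3 at (322,200). Key 4 is hidden by the gripper, but it was only tapped about 2 mm. The loose parts in view haven't moved.

```bash
python3 -c "
from rig import *
print(sign_off())"
```

```text
the job is handed in; nothing more can be done
None
```

I tapped all four keys left to right, found the leftmost latched, pressed it to its stop and released it; it now stands level with keys 2 and 3, key 4 (only tapped about 2 mm) was hidden in the final view, and the job is handed in with no verdict returned.

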